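Wring a setting block onto its mate and latch it

TASK

Pick out the loose steel block whose outline matches the fixed block of the jig, and wring it on: lay it on the fixed block's top face overlapping only about half to two thirds of it, press it down with about 10 N, and slide it face on face, without lifting it and never setting it straight down in place, until it lies against both side pins and the end stop, flush with the block below. Then swing the keeper arm fully home over the pair and let go. Leave the two other blocks where they are.

Things in the scene. Friction and masses are not known exactly. Their poses are not given: they have to be found in the camera images.
- block_match_mid (a point): Centre (half-way up) of the loose plain steel block that matches: 60 x 30 x 32 mm (its x, y, z), lying flat on the bench, 0.2 to 0.45 kg. Grasp it across its 30 mm width. Turned half round it is the same.
- block_short_mid (a point): Centre of the loose plain steel block that is too short: 40 x 30 x 32 mm. To be left alone.
- block_narrow_mid (a point): Centre of the loose plain steel block that is too narrow: 60 x 18 x 32 mm. To be left alone.
- jig_face (a point): Centre of the polished top face (60 mm along x, 30 mm along y) of the jig's fixed steel block, 32 mm above the bench. z is up, +x points to the end stop, the pins are on the -y side; the -x and +y sides are open. A seated block has its centre 16 mm above this point. Lapped steel: friction coefficient 0.2 to 0.3. The jig is screwed down on a grey base plate 150 x 84 x 10 mm.
- jig_stop (a point): Middle of the top edge of the end stop's bearing face: a dark plate, 26 mm wide and 10 mm thick, standing on the +x edge of the jig's face (30 mm from its centre) and rising 14 mm above it. Axes as jig_face.
- jig_pins (a point): Point midway between the tops of the two dark side pins, which are 6 mm thick and stand 36 mm apart along the jig's x at the -y edge of the face, touching it. They rise 6 mm above the face, so fingers holding the upper block must stay higher than that. Axes as jig_face.
- stand_top (a point): Top of the tall upright of the empty torch stand, a bystander of bent 3 mm steel strip screwed to the bench beside the blocks, 70 mm wide along y: the upright stands 206 mm high here; its foot runs 257 mm from it towards the robot, flat on the bench, and ends in a 40 mm high lip. Keep the arm clear of it.
- keeper (a joint): Angle of the keeper arm about its upright post (rad): 0 = home, a stop, the arm pointing along the jig's -x over the middle of the stack; it grows as the arm swings out to the jig's +y side (1.57 = pointing along +y). Starts open at 1.4 to 2.0; it stays where left, and moves with about 0.5 N at the knob.
- keeper_post (a point): Point on the keeper's upright axis, 66 mm above the bench, 62 mm along the jig's +x from the face centre. Its axes are those of the jig. The arm, 12 mm wide, lies 67 to 73 mm above the bench, 3 mm over a seated block.
- keeper_knob (a point): Centre of the grip of the black upright knob on the keeper arm's end: 14 mm thick, 25 mm tall (73 to 98 mm above the bench), 62 mm from the post's axis; this point is 86 mm above the bench. It can be pinched from above or pushed; it turns with the arm.
There are look-alikes about, which are no part of the job. Leave any pink look-alike of the part that bears block_match_mid alone.

How it is judged (in metres and radians):
On the way, in this order (a step that is already met when the one before it is completed fails the run):
1. the matching block lies on the fixed block's face, 8 to 45 mm off its place so that the faces overlap only partly, and is pressed on it with more than 6 N (horizontal distance between block_match_mid and jig_face between 0.008 and 0.045 m and z of block_match_mid in the frame of jig_face between 0.0125 and 0.0185 m and angle between block_match_mid's own z axis and vertical below 0.08 rad and contact force between block_match and jig above 6 N), for 0.1 s.
2. the matching block has been slid flush onto the fixed block, while the keeper is still open (x of block_match_mid in the frame of jig_face between -0.0025 and 0.0025 m and y of block_match_mid in the frame of jig_face between -0.0025 and 0.0025 m and z of block_match_mid in the frame of jig_face between 0.0135 and 0.018 m and angle between the x axis of block_match_mid and the x axis of jig_face, either way round below 0.06 rad and angle between block_match_mid's own z axis and vertical below 0.04 rad and value of joint keeper above 1 rad), for 0.2 s.
3. the keeper arm has been swung home over the pair (value of joint keeper below 0.12 rad), for 0.2 s.
At the end, for the whole second after the job is handed in: The matching block rests flat on the fixed block, its centre within 2.5 mm of the face's centre along and across, edges parallel within 3.4 degrees, at rest; the keeper is within 0.12 rad of home; the short and the narrow block are within 20 mm of where they started (x of block_match_mid in the frame of jig_face between -0.0025 and 0.0025 m and y of block_match_mid in the frame of jig_face between -0.0025 and 0.0025 m and z of block_match_mid in the frame of jig_face between 0.0135 and 0.018 m and angle between the x axis of block_match_mid and the x axis of jig_face, either way round below 0.06 rad and angle between block_match_mid's own z axis and vertical below 0.04 rad and value of joint keeper below 0.12 rad and linear speed of block_match below 0.01 m/s and distance of each of block_short_mid, block_narrow_mid from where it was at the start of the episode below 0.02 m); the robot touches nothing.
It fails at once if the matching block is held or dropped 3 to 35 mm above its final place (centre within 6 mm of it sideways): it must get there by sliding, not from above (horizontal distance between block_match_mid and jig_face below 0.006 m and z of block_match_mid in the frame of jig_face between 0.019 and 0.051 m).
It fails at once if the short or the narrow block is moved by more than 30 mm (distance of any of block_short_mid, block_narrow_mid from where it was at the start of the episode above 0.03 m).
It also fails if it takes over 64 s, if anything falls off the work surface, if the arm or the gripper's body presses on something with over 40 N, if the wrist force passes 120 N, or if a joint passes its speed limit or range.

ROBOT

A 6-joint arm with a two-finger parallel gripper is mounted at the origin on a cart in front of the work surface, level with it; the furniture and walls round the work are solid. World frame = base frame: x ahead of the robot, y to its left, z up, the work surface at z = 0. Lengths are in m, angles in degrees, forces in N, time in s.
With the tool pointing down it reaches from about 0.375 to 0.75 m from the base axis. Payload 9 kg.
Tool frame: the origin (TCP) lies where the fingers leave the gripper's body, on its centre line; the fingertips stand 73 mm ahead of it and the grasp point (between the pads) lies 54 mm ahead of it (robot.tip_reach is the distance from the TCP to the fingertips, in m); z points along the fingers, y is the direction in which the jaws open and shut (so a half turn about z gives the same grasp; the last joint's range is limited). The gripper opens to 85 mm and grips with 20 to 120 N. Pads are 22 mm wide; open, the fingers measure 114 mm over their backs; the gripper's body (76 mm by 85 mm) begins 54 mm behind the grasp point. The pads swing forward as they close: fully open they stand 13 mm farther back than shut.
Start: joints at [-83.463, 5.964, 5.575, 89.605, 0, 77.527], TCP at [0.195, -0.567, 0.304] pointing down, gripper open.
Joint ranges: [-171.21, 171.21], [-48.23, 106.86], [-62.78, 66.21], [-105.2, 120.99], [-86.42, 89.51], [-180, 180]. Speed limits (degrees/s): [127.2, 127.2, 147.25, 180, 180, 180].

INTERFACE

Orientations are given as [roll, pitch, yaw] about the fixed x, y, z axes, in that order (R = Rz(yaw) Ry(pitch) Rx(roll)).
In Python, from plant import robot gives the robot as it stands. Calls block until the motion is done:
- robot.move_pose(position, orientation): joint-space move of the TCP to a pose.
- robot.line_to(position, vel=0.15, rotation=None, guard=None): straight line of the TCP; rotation=None keeps the orientation; vel is the mean speed in m/s. With guard (N) it stops when the force on the tool has changed by that much, and returns True; else False.
- robot.goto_joints(angles): joint-space move.
- robot.set_gripper(opening): finger opening in m; the grip force is fixed at half the most; returns when the fingers have stopped.
- robot.pause(seconds).
- robot.ik(position, orientation): joint angles nearest the present ones, or None.
- robot.observe(): the state.
- robot.grab_frame(name): name is "scene" or "side" or "wrist"; returns the picture (420x560x3 uint8, blue, green, red); there is no depth.
- robot.get_calibration(name): a dict with "vertical_fov" (degrees; the focal length in pixels is half the picture's height over the tangent of half this angle, whatever the lens; pixels are square), "cx", "cy" (the principal point, pixels), "rvec" (rotation vector, rad) and "tvec" (3), from world to camera coordinates, as OpenCV has them. Camera axes: x right, y down, z forward; pixel columns grow to the right and rows downward; lengths in m; the calibration is good to about 2 mm. A picture is of the moment at which its call begins: read the wrist's pose just before it. get_calibration takes no time and is no camera call; for the wrist camera it gives the pose at the moment of the call.
A pose or a line that the arm cannot do raises robot.IKError and nothing moves.
- robot.job_done(): hands the job in, once; it reports no verdict.
The state is a dict: "time": time; "q": joint angles; "qvel": joint speeds; "joint_torque": joint torques, N m; "tool_pos": TCP position; "tcp_rot": TCP orientation; "ft_force": force on the tool from outside, world axes, zero at the start; "torque": the same for the moment, N m; "gripper_width": finger opening in m.
Only numpy, scipy, OpenCV 4.12 (cv2) and the standard library are available. Lean on these libraries where they do the work, as an engineer would, in place of code of your own. Each camera call takes 0.05 s, during which the arm holds its last target.

## Working session

There is one attempt and no reset: what is moved stays moved. The work goes in short steps, each a Python script; the robot and the scene stay as the last script left them, time stands still between calls to the robot, and variables do not carry over. Pictures are saved under pics/ and viewed, and the job is handed in when it is done.

```bash
ls; mkdir -p pics; python3 - <<'E'
from plant import robot
import cv2
for n in ["scene","side","wrist"]:
    cv2.imwrite(f"pics/a_{n}.png",robot.grab_frame(n)); c=robot.get_calibration(n); print(n,c)
print(robot.observe())
E
```

```text
pics
scene {'vertical_fov': 46.76857411273811, 'cx': 281.45705822698545, 'cy': 212.80141492316403, 'rvec': array([ 0.61639494, -2.62198969,  1.19196355]), 'tvec': array([0.3901749 , 0.33361927, 0.87419845])}
side {'vertical_fov': 51.15411215364059, 'cx': 273.806521208045, 'cy': 213.04651162251128, 'rvec': array([ 0.40537551, -2.53274836,  1.48700492]), 'tvec': array([0.44272077, 0.28728659, 0.70229724])}
wrist {'vertical_fov': 64.18314196311677, 'cx': 283.1052532459772, 'cy': 211.72471934989656, 'rvec': array([-2.35467282,  1.67835495,  0.25060118]), 'tvec': array([-0.59939398, -0.03783509,  0.38010707])}
{'time': 0.15, 'q': array([-8.34635103e+01,  5.99198805e+00,  5.53859743e+00,  8.96063024e+01,
        6.35419850e-04,  7.75270960e+01]), 'qvel': array([ 0.05847361, -0.10949268,  0.12702054, -0.02006134, -0.02388724,
        0.08604409]), 'joint_torque': array([ 2.73344558e-03, -5.57353806e+01,  5.04009461e+01,  1.24079688e-02,
       -3.43369247e-04,  2.21825928e-05]), 'tool_pos': array([ 0.19542777, -0.56708654,  0.30330089]), 'tcp_rot': array([-1.79941853e+02, -1.35127834e-02,  1.90093865e+01]), 'ft_force': array([-0.01234138, -0.35937403, -0.716715  ]), 'torque': array([-0.05500508, -0.01729077,  0.01834717]), 'gripper_width': 0.08528697392091852}
```

View pics/a_scene.png

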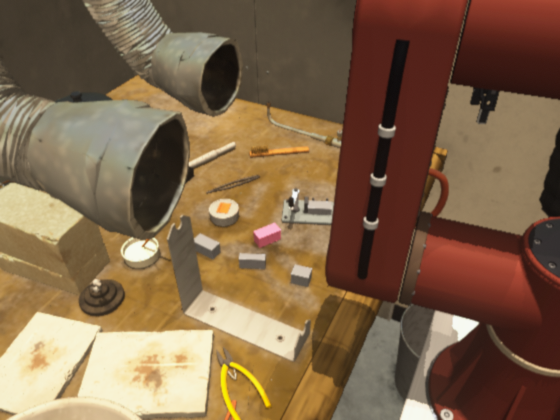

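View pics/a_side.png

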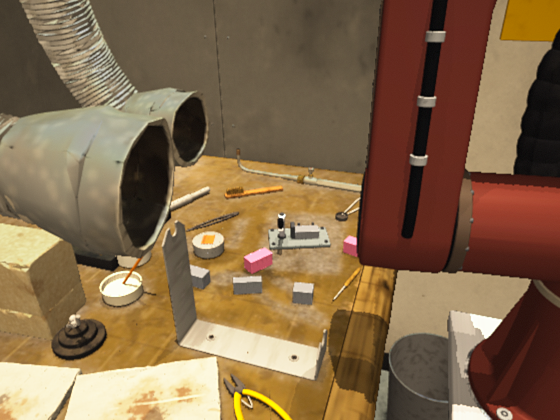

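View pics/a_wrist.png

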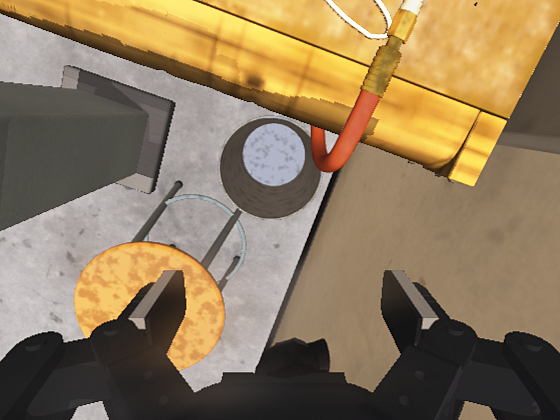

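The scene view shows grey blocks at about (207,246), (252,261) and (301,275), a pink look-alike at (267,235), the jig at (310,208) and the stand at (185,270). The side view shows a second pink block at (350,245). Next I'll enlarge the views and cast rays.

```bash
cat > h.py <<'E'
import numpy as np, cv2
from scipy.spatial.transform import Rotation as Ro
def cal(c):
    f=210/np.tan(np.radians(c["vertical_fov"]/2))
    K=np.array([[f,0,c["cx"]],[0,f,c["cy"]],[0,0,1.]])
    return K,cv2.Rodrigues(np.array(c["rvec"]))[0],np.array(c["tvec"])
def cast(c,px,z):
    K,R,t=cal(c); px=np.atleast_2d(np.array(px,float))
    o=-R.T@t; d=(R.T@np.linalg.inv(K)@np.c_[px,np.ones(len(px))].T).T
    return o+d*((z-o[2])/d[:,2])[:,None]
def proj(c,P):
    K,R,t=cal(c); return cv2.projectPoints(np.atleast_2d(np.array(P,float)),R,t,K,None)[0][:,0]
def crop(img,x0,y0,w,h,s,name):
    cv2.imwrite(name,cv2.resize(img[y0:y0+h,x0:x0+w],None,fx=s,fy=s,interpolation=cv2.INTER_CUBIC))
E
python3 - <<'E'
from h import *
from plant import robot
a=cv2.imread("pics/a_scene.png");b=cv2.imread("pics/a_side.png")
crop(a,180,170,160,120,5,"pics/b_scene.png")
crop(b,180,200,190,120,4,"pics/b_side.png")
for n,p in (("scene",[(207,240),(252,256),(301,270),(267,231),(318,206)]),("side",[(201,272),(247,279),(303,288),(258,255),(307,230)])):
    c=robot.get_calibration(n);K,R,t=cal(c);print(n,-R.T@t);print(cast(c,p,0.032).round(3))
E
```

```text
scene [0.14731125 0.56645287 0.82776309]
[[ 0.674 -0.085  0.032]
 [ 0.554 -0.086  0.032]
 [ 0.437 -0.097  0.032]
 [ 0.562 -0.175  0.032]
 [ 0.49  -0.314  0.032]]
side [0.25959862 0.58865958 0.59820159]
[[ 0.66  -0.082  0.032]
 [ 0.556 -0.089  0.032]
 [ 0.437 -0.096  0.032]
 [ 0.565 -0.179  0.032]
 [ 0.487 -0.318  0.032]]
```

View pics/b_scene.png

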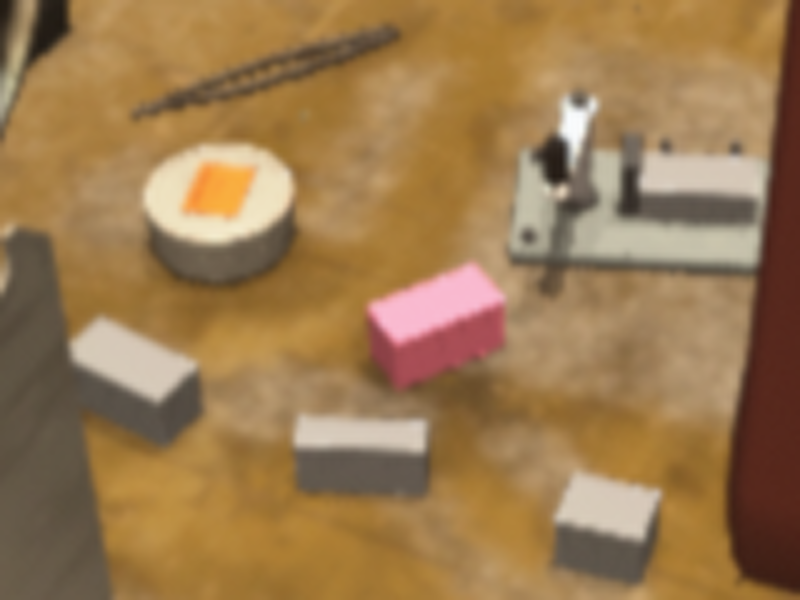

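View pics/b_side.png

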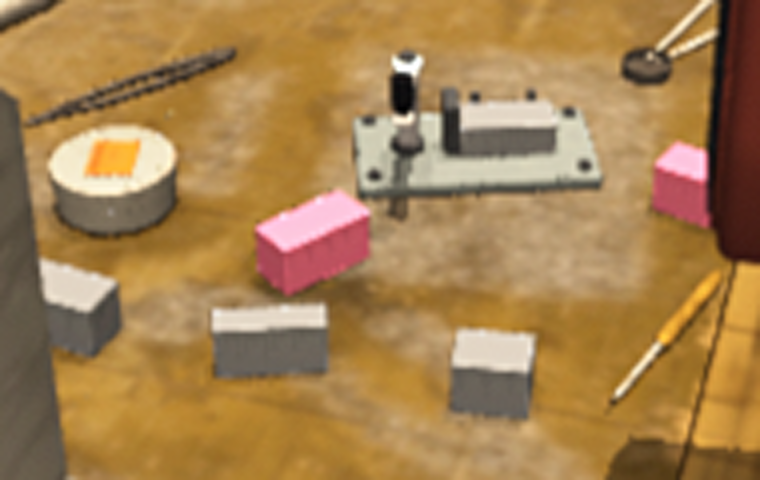

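The leftmost grey block at scene (207,246) looks both long and wide. The middle one (252,261) is narrow and the right one (301,275) is short. I'll check the sizes and locate the stand and hoods before moving.

```bash
cat >> h.py <<'E'
def tri(c1,p1,c2,p2):
    A=[];b=[]
    os=[]
    for c,p in((c1,p1),(c2,p2)):
        K,R,t=cal(c);o=-R.T@t;d=R.T@np.linalg.inv(K)@np.array([p[0],p[1],1.]);d/=np.linalg.norm(d)
        M=np.eye(3)-np.outer(d,d);A.append(M);b.append(M@o);os.append((o,M))
    X=np.linalg.lstsq(np.vstack(A),np.hstack(b),rcond=None)[0]
    return X,[np.linalg.norm(M@(X-o)) for o,M in os]
E
python3 - <<'E'
from h import *
from plant import robot
s=robot.get_calibration("scene");d=robot.get_calibration("side")
S=lambda l:[(180+x/5,170+y/5) for x,y in l]
D=lambda l:[(180+x/4,200+y/4) for x,y in l]
for nm,l in (("left",[(70,347),(103,318),(202,362),(165,402)]),("mid",[(296,416),(428,420),(428,450),(296,447)]),("right",[(577,475),(660,490),(645,543),(556,525)]),("pink",[(368,308),(475,263),(505,297),(400,345)])):
    P=cast(s,S(l),.032);print(nm,P[:,:2].round(3).tolist(),np.linalg.norm(np.diff(P[[0,1,2,3,0]],axis=0),axis=1).round(3))
P=cast(s,S([(637,187),(645,153),(765,158)]),.032);print("jig",P.round(3))
P=cast(d,D([(458,128),(460,103),(552,100),(555,126)]),.032);print("jigD",P.round(3))
print("stand foot",cast(s,[(186,312),(205,290),(310,325),(293,357)],0).round(3).tolist())
for p,q in [((180,217),(175,222)),((187,150),(172,165)),((150,235),(140,262)),((241,65),(207,120)),((215,112),(185,163)),((170,230),(167,232)),((190,218),(184,225))]:
    print(p,q,tri(s,p,d,q))
E
python3 - <<'E'
import cv2,numpy as np
a=cv2.imread("pics/a_scene.png");b=cv2.imread("pics/a_side.png")
cv2.imwrite("pics/c.png",np.hstack([cv2.resize(a[40:340,30:230],None,fx=2,fy=2),cv2.resize(b[80:380,30:230],None,fx=2,fy=2)]))
E
```

```text
left [[0.703, -0.073], [0.7, -0.097], [0.642, -0.092], [0.643, -0.062]] [0.024 0.058 0.03  0.061]
mid [[0.585, -0.081], [0.529, -0.106], [0.521, -0.089], [0.575, -0.064]] [0.06  0.019 0.059 0.019]
right [[0.454, -0.105], [0.417, -0.113], [0.411, -0.082], [0.45, -0.074]] [0.038 0.032 0.04  0.031]
pink [[0.59, -0.158], [0.559, -0.21], [0.535, -0.194], [0.564, -0.143]] [0.06  0.028 0.059 0.03 ]
jig [[ 0.512 -0.297  0.032]
 [ 0.519 -0.323  0.032]
 [ 0.462 -0.347  0.032]]
jigD [[ 0.514 -0.299  0.032]
 [ 0.521 -0.329  0.032]
 [ 0.467 -0.349  0.032]
 [ 0.458 -0.319  0.032]]
stand foot [[0.615, 0.091, 0.0], [0.613, 0.023, 0.0], [0.368, 0.006, 0.0], [0.367, 0.088, 0.0]]
(180, 217) (175, 222) (array([0.61300332, 0.0581833 , 0.24197977]), [np.float64(0.0004041999576792477), np.float64(0.0004041999576789672)])
(187, 150) (172, 165) (array([ 0.70541976, -0.09974573,  0.26654997]), [np.float64(0.0015932803301939111), np.float64(0.0015932803301946395)])
(150, 235) (140, 262) (array([0.72702792, 0.02837656, 0.12033453]), [np.float64(0.004277807757592597), np.float64(0.004277807757593233)])
(241, 65) (207, 120) (array([ 0.95300793, -0.73251612,  0.14848748]), [np.float64(0.001965682459044289), np.float64(0.00196568245904454)])
(215, 112) (185, 163) (array([ 0.96678578, -0.57892567,  0.04906203]), [np.float64(0.001642458630840097), np.float64(0.001642458630840369)])
(170, 230) (167, 232) (array([0.60099305, 0.10180465, 0.2508553 ]), [np.float64(7.530480936215655e-06), np.float64(7.530480937280892e-06)])
(190, 218) (184, 225) (array([0.60947383, 0.03696823, 0.22454698]), [np.float64(0.001340444721201025), np.float64(0.001340444721200862)])
```

View pics/c.png

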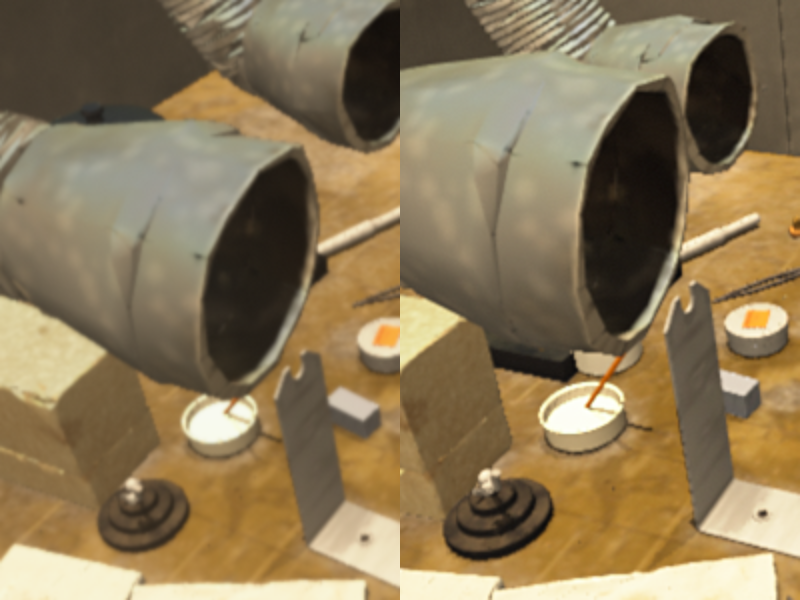

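```bash
python3 - <<'E'
from h import *
from plant import robot
s=robot.get_calibration("scene");d=robot.get_calibration("side")
S=lambda x,y:(30+x/2,40+y/2)
D=lambda x,y:(30+(x-400)/2,80+y/2)
for nm,p,q in [("bottom",(235,393),(625,348)),("topright",(303,145),(672,80)),("right",(319,205),(688,170)),("left",(203,295),(579,210)),("dent",(206,256),(577,163)),("botleft",(205,372),(585,325)),("dentbody",(150,225),(510,150)),
 ("far bot",(385,148),(725,170)),("far R",(417,50),(754,85)),("far L",(345,85),(690,110))]:
    X,e=tri(s,S(*p),d,D(*q));print(nm,X.round(3),round(e[0],4))
E
```

```text
bottom [0.673 0.084 0.186] 0.0049
topright [ 0.701 -0.094  0.358] 0.0024
right [ 0.741 -0.158  0.24 ] 0.0009
left [0.673 0.098 0.318] 0.0013
dent [0.676 0.084 0.349] 0.0032
botleft [0.706 0.085 0.203] 0.003
dentbody [0.758 0.062 0.343] 0.0022
far bot [ 0.95  -0.596  0.037] 0.0014
far R [ 0.97  -0.752  0.135] 0.0034
far L [ 0.992 -0.572  0.146] 0.0033
```

```bash
python3 - <<'E'
from h import *
from plant import robot
print(robot.tip_reach)
c=robot.get_calibration("wrist");K,R,t=cal(c);o=-R.T@t
s=robot.observe();T=Ro.from_euler("xyz",s["tcp_rot"],degrees=True).as_matrix()
print("cam in tool",T.T@(o-s["tool_pos"]),"\n",T.T@R.T)
# candidate views
for p,r in [((0.50,-0.25,0.36),(180,0,0)),((0.5,-0.25,0.36),(180,-30,0)),((0.5,-0.2,0.36),(180,0,20)),((0.46,-0.2,0.3),(180,-40,0)),((0.46,-0.2,0.3),(180,-40,180)),((0.46,-0.2,0.3),(180,-40,90)),((0.56,-0.08,0.11),(180,-30,0)),((0.56,-0.08,0.11),(180,-30,-7)),((.67,-.08,.11),(180,0,-7)),((.49,-.32,.11),(180,0,21)),((.44,-.33,.11),(180,-30,21))]:
    q=robot.ik(p,r);print(p,r,None if q is None else np.round(q,1))
    D=Ro.from_euler("xyz",r,degrees=True).as_matrix();print("  tool z",D[:,2].round(2),"y",D[:,1].round(2))
E
```

```text
0.0726
cam in tool [ 7.44323354e-02 -9.97612123e-05 -7.07059487e-02] 
 [[ 3.54371659e-04 -9.56773453e-01 -2.90834032e-01]
 [ 9.99999931e-01  3.70459016e-04 -2.53466704e-07]
 [ 1.07984599e-04 -2.90834012e-01  9.56773519e-01]]
(0.5, -0.25, 0.36) (180, 0, 0) [-40.   -0.    5.3  95.3   0.  140. ]
  tool z [ 0. -0. -1.] y [ 0. -1.  0.]
(0.5, -0.25, 0.36) (180, -30, 0) [-49.4 -27.  -22.   74.4  22.3 134.7]
  tool z [ 0.5  -0.   -0.87] y [-0. -1.  0.]
(0.5, -0.2, 0.36) (180, 0, 20) [-35.7  -3.6   1.8  95.4   0.  124.3]
  tool z [ 0. -0. -1.] y [ 0.34 -0.94  0.  ]
(0.46, -0.2, 0.3) (180, -40, 0) None
  tool z [ 0.64 -0.   -0.77] y [-0. -1.  0.]
(0.46, -0.2, 0.3) (180, -40, 180) [-29.9  27.6  22.3 120.7 -18.7 -23.8]
  tool z [-0.64  0.   -0.77] y [0. 1. 0.]
(0.46, -0.2, 0.3) (180, -40, 90) [-50.1  14.7   7.  115.   24.3  32.6]
  tool z [ 0.    0.64 -0.77] y [ 1. -0.  0.]
(0.56, -0.08, 0.11) (180, -30, 0) [-26.9 -28.2 -49.8  41.2  13.1 156.3]
  tool z [ 0.5  -0.   -0.87] y [-0. -1.  0.]
(0.56, -0.08, 0.11) (180, -30, -7) [-25.1 -29.2 -50.6  39.8   9.  164.2]
  tool z [ 0.5  -0.06 -0.87] y [-0.12 -0.99  0.  ]
(0.67, -0.08, 0.11) (180, 0, -7) [-17.9  21.8   3.5  71.7   0.  169.1]
  tool z [-0. -0. -1.] y [-0.12 -0.99  0.  ]
(0.49, -0.32, 0.11) (180, 0, 21) [-45.9   6.7 -13.9  69.3   0.  113.1]
  tool z [ 0. -0. -1.] y [ 0.36 -0.93  0.  ]
(0.44, -0.33, 0.11) (180, -30, 21) [-63.2  -8.3 -32.2  62.8  29.8  96.6]
  tool z [ 0.47  0.18 -0.87] y [ 0.36 -0.93  0.  ]
```

```bash
python3 - <<'E'
from h import *
from plant import robot
p,r=(0.48,-0.2,0.36),(180,0,180)
print(robot.ik(p,r))
robot.move_pose(p,r)
c=robot.get_calibration("wrist");im=robot.grab_frame("wrist");cv2.imwrite("pics/d.png",im);np.save("d.npy",c,allow_pickle=True)
for n in ["scene","side"]: cv2.imwrite(f"pics/d_{n}.png",robot.grab_frame(n))
print(robot.observe()["time"],robot.observe()["tool_pos"],robot.observe()["tcp_rot"])
E
```

```text
[-37.0518627   -6.8087173   -1.27463721  95.53408009   0.
 -37.0518627 ]
2.0417 [ 0.47981576 -0.20060645  0.35979881] [ 1.79992554e+02 -1.38626449e-02  1.79906893e+02]
```

View pics/d.png

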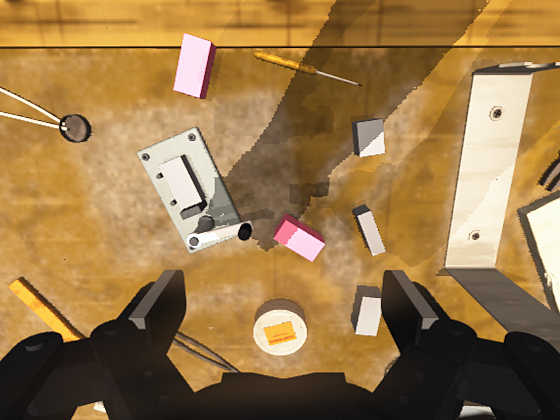

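View pics/d_scene.png

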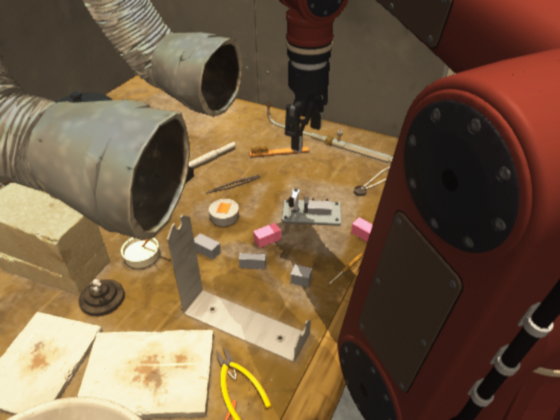

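View pics/d_side.png

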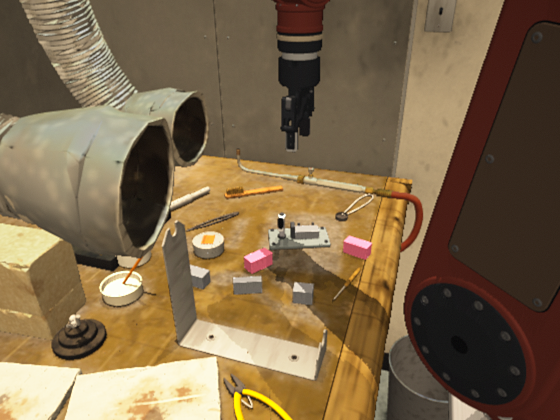

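The wrist view shows the jig at (188,185) with stop and post at its lower end, and the keeper knob at (245,232). It also shows the match block at (368,310), narrow at (370,230), short at (370,137) and pink at (300,240) and (195,65).

```bash
python3 - <<'E'
from h import *
a=cv2.imread("pics/d.png")
crop(a,130,120,135,135,5.9,"pics/e1.png")
crop(a,330,200,100,150,4,"pics/e2.png")
b=cv2.imread("pics/e1.png");print(b.shape)
cv2.imwrite("pics/e1.png",b[:600])
E
```

```text
(796, 796, 3)
```

View pics/e1.png

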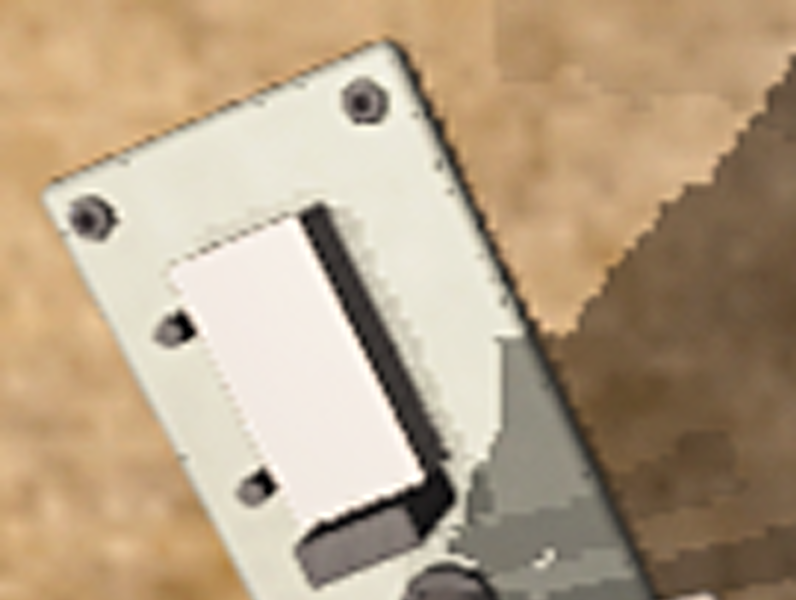

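View pics/e2.png

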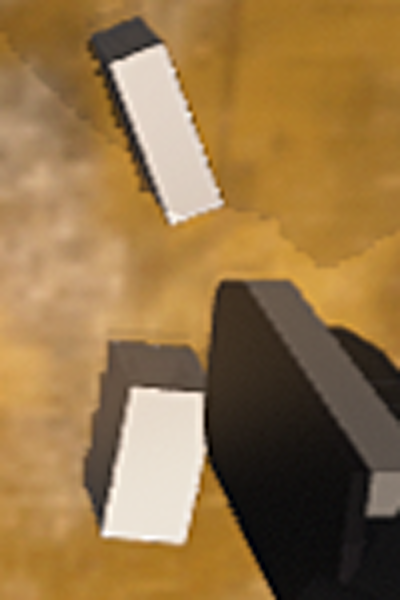

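```bash
python3 - <<'E'
from h import *
c=np.load("d.npy",allow_pickle=True).item()
def rep(nm,P):
    P=P[:,:2];m=P.mean(0);L=np.linalg.norm(np.diff(P[[0,1,2,3,0]],axis=0),axis=1)
    e1=(P[3]-P[0]+P[2]-P[1])/2; print(nm,"mid",m.round(4),"sides",L.round(4),"yaw long",np.degrees(np.arctan2(e1[1],e1[0])).round(1));print(P.round(4).tolist())
E1=lambda l:[(130-.5+.5/5.9+x/5.9,120-.5+.5/5.9+y/5.9) for x,y in l]
E2=lambda l:[(330-.4+x/4,200-.4+y/4) for x,y in l]
rep("jig",cast(c,E1([(170,265),(300,212),(427,482),(303,532)]),.032))
rep("match",cast(c,E2([(130,387),(205,393),(185,545),(100,537)]),.032))
rep("narrow",cast(c,E2([(110,62),(164,43),(224,205),(175,224)]),.032))
# jig face by mask
im=cv2.imread("pics/d.png");g=im.min(2)
for nm,(x,y) in (("jig",(180,182)),("match",(367,318)),("narrow",(371,233)),("short",(370,143))):
    for th in (185,200,215):
        m=cv2.floodFill((g>th).astype(np.uint8),np.zeros((422,562),np.uint8),(x,y),2)[1]
        pts=np.argwhere(m==2)[:,::-1].astype(np.float32)
        if len(pts)<30: continue
        r=cv2.minAreaRect(cast(c,pts,.032)[:,:2].astype(np.float32)*1000);print(nm,th,len(pts),np.round(r[0],1),np.round(r[1],1),round(r[2],1))
# plate corners z=.01; knob, post
print(cast(c,[(245,232),(192,241)],.098).round(4), cast(c,[(205,222)],.066).round(4))
E
```

```text
jig mid [ 0.4907 -0.3245] sides [0.0292 0.0601 0.029  0.0604] yaw long 21.0
[[0.4679, -0.3489], [0.4573, -0.3217], [0.5134, -0.3003], [0.5243, -0.3271]]
match mid [ 0.6774 -0.0834] sides [0.0256 0.0604 0.0302 0.0597] yaw long -4.0
[[0.6463, -0.0941], [0.6486, -0.0686], [0.709, -0.0706], [0.7057, -0.1006]]
narrow mid [ 0.5559 -0.0878] sides [0.0175 0.0594 0.0167 0.0602] yaw long 23.6
[[0.5315, -0.108], [0.5254, -0.0916], [0.5799, -0.0682], [0.5866, -0.0835]]
jig 185 4642 [ 503.8 -311.5] [139.   76.3] 22.0
jig 200 3534 [ 492.1 -316.3] [112.7  75.4] 22.1
jig 215 1110 [ 491.2 -326.3] [58.9 30.5] 22.3
match 185 739 [677.2 -82. ] [28.5 58.8] 83.8
match 200 715 [677.2 -82.2] [28.1 58.5] 83.7
match 215 224247 [ 577.4 -205.8] [856.2 562.7] 89.9
narrow 185 558 [555.8 -88.1] [58.7 17.2] 22.9
narrow 200 215168 [ 577.4 -205.8] [856.2 562.7] 89.9
narrow 215 224247 [ 577.4 -205.8] [856.2 562.7] 89.9
short 185 317 [444.4 -96.7] [23.9 28.9] 9.0
short 200 215168 [ 577.4 -205.8] [856.2 562.7] 89.9
short 215 224247 [ 577.4 -205.8] [856.2 562.7] 89.9
[[ 0.5293 -0.2406  0.098 ]
 [ 0.5394 -0.2975  0.098 ]] [[ 0.5289 -0.29    0.066 ]]
```

```bash
python3 - <<'E'
from h import *
from plant import robot
a=cv2.imread("pics/a_scene.png");b=cv2.imread("pics/a_side.png")
A=cv2.resize(a[90:245,100:195],None,fx=3.8,fy=3.8,interpolation=cv2.INTER_CUBIC);B=cv2.resize(b[105:260,95:190],None,fx=3.8,fy=3.8,interpolation=cv2.INTER_CUBIC)
cv2.imwrite("pics/f.png",np.hstack([A,B]))
E
```

```text
(no output)
```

View pics/f.png

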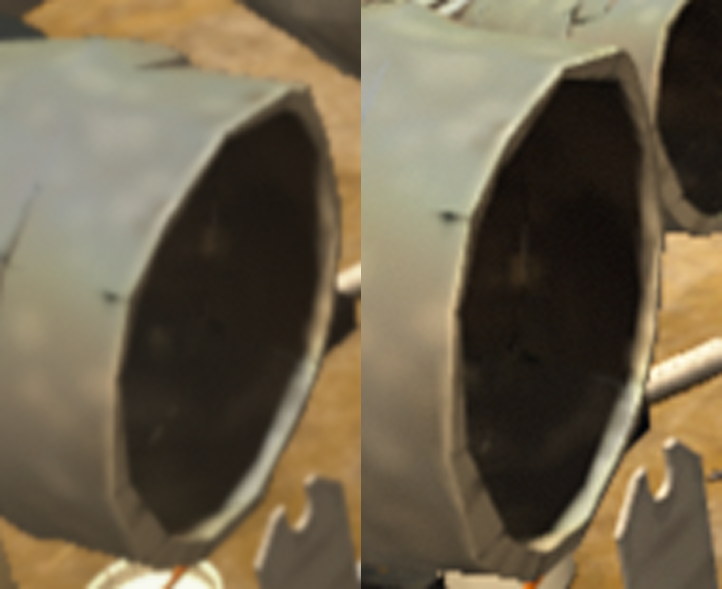

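```bash
python3 - <<'E'
from h import *
from plant import robot
s=robot.get_calibration("scene");d=robot.get_calibration("side")
Q=[]
for p,q in [((110,297),(449,216)),((130,295),(470,220)),((120,380),(459,315)),((128,455),(468,450)),((172,530),(510,540)),((165,215),(505,145)),((225,135),(562,80)),((292,110),(622,80)),((308,360),(638,385)),((262,495),(575,550)),((205,555),(550,578)),((150,545),(480,558)),((117,490),(450,455)),((335,240),(660,225))]:
    X,e=tri(s,(100+p[0]/3.8,90+p[1]/3.8),d,(95+(q[0]-361)/3.8,105+q[1]/3.8));print(p,X.round(3),round(e[0],4));Q.append(X)
E
```

```text
(110, 297) [0.675 0.09  0.352] 0.0003
(130, 295) [0.674 0.079 0.346] 0.0003
(120, 380) [0.67  0.101 0.315] 0.0005
(128, 455) [0.71  0.069 0.23 ] 0.0025
(172, 530) [0.698 0.067 0.183] 0.001
(165, 215) [0.682 0.039 0.363] 0.0001
(225, 135) [ 0.69  -0.017  0.372] 0.0001
(292, 110) [ 0.698 -0.077  0.353] 0.0006
(308, 360) [ 0.717 -0.079  0.184] 0.0007
(262, 495) [ 0.757 -0.058  0.084] 0.0021
(205, 555) [0.693 0.053 0.154] 0.0024
(150, 545) [0.707 0.076 0.176] 0.0
(117, 490) [0.677 0.114 0.257] 0.001
(335, 240) [ 0.685 -0.076  0.28 ] 0.0026
```

The hood's mouth spans roughly x 0.67–0.72, y −0.1 to +0.1 and z 0.15–0.38, right behind and above the matching block. A vertical grasp would hit it, so I'll tilt the tool 30° with the wrist leaning back towards the robot. The two crops confirm the target: the block at wrist (368,310) measures 60 x 30 mm, against 60 x 17 for the narrow one and 40 x 30 for the short one.

```bash
cat >> h.py <<'E'
TH=30.
def pose(g,psi,th=TH):
    "TCP pose with grasp point g; block yaw psi"
    e=[180,th,(180+psi+180)%360-180]
    z=Ro.from_euler("xyz",e,degrees=True).as_matrix()[:,2]
    return np.array(g)-0.054*z,e,z
E
python3 - <<'E'
from h import *
from plant import robot
p,e,z=pose([.676,-.082,.029],-6.2)
print(p,e,z,robot.ik(p,e),robot.ik(p-.14*z,e))
robot.move_pose(p-.14*z,e)
robot.set_gripper(.065)
for n in ["scene","side","wrist"]: cv2.imwrite(f"pics/g_{n}.png",robot.grab_frame(n))
np.save("g.npy",robot.get_calibration("wrist"),allow_pickle=True)
o=robot.observe();print(o["time"],o["tool_pos"],o["tcp_rot"],o["gripper_width"])
a=[cv2.imread(f"pics/g_{n}.png") for n in("scene","side")]
cv2.imwrite("pics/g.png",np.hstack([i[:,60:420] for i in a]))
E
```

```text
[ 0.64915792 -0.07908402  0.07576537] [180, 30.0, 173.8] [ 0.49707548 -0.05399968 -0.8660254 ] [-21.02844528  -7.70828017 -37.46050496  31.08090797   7.35188958
 -12.91324087] [-23.29533165 -29.14902445 -41.41165025  48.84565141   8.45202437
 -14.9143143 ]
3.475 [ 0.57962931 -0.07171418  0.19710284] [-179.99906265   29.99765576  173.78670595] 0.06509353211350226
```

View pics/g.png

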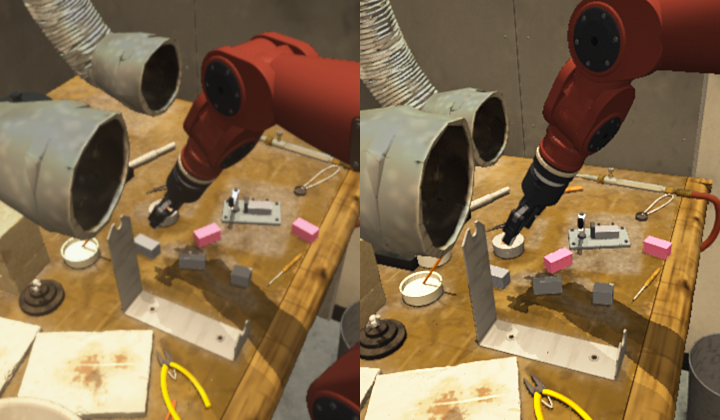

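View pics/g_wrist.png

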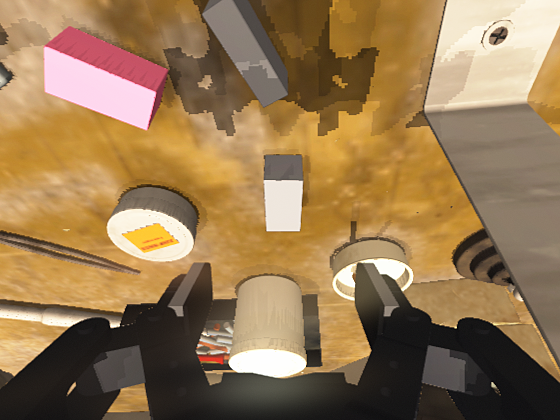

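The wrist view shows the block centred between the fingers at (283,205), and the arm is clear of both stand and hood. I'll measure it once more, then descend and grip.

```bash
python3 - <<'E'
from h import *
from plant import robot
c=np.load("g.npy",allow_pickle=True).item()
P=cast(c,[(265,180.5),(301.5,180.5),(300.5,231),(266,231)],.032)[:,:2]
print(P.round(4),P.mean(0),np.linalg.norm(np.diff(P,axis=0),axis=1)); m=P.mean(0)
e1=(P[3]-P[0]+P[2]-P[1]);psi=np.degrees(np.arctan2(e1[1],e1[0]));print(psi)
if abs(m-[.676,-.082]).max()<.005 and abs(psi+6)<3:
    p,e,z=pose([m[0],m[1],.029],-6.2)
    print(robot.line_to(p-.03*z,vel=.15,rotation=e), robot.line_to(p,vel=.05,guard=8))
    robot.set_gripper(.02)
    o=robot.observe();print(o["time"],o["tool_pos"],p,o["gripper_width"],o["ft_force"])
    np.save("grip.npy",m)
    for n in ["scene","side"]: cv2.imwrite(f"pics/i_{n}.png",robot.grab_frame(n))
    a=[cv2.imread(f"pics/i_{n}.png") for n in("scene","side")]
    cv2.imwrite("pics/i.png",np.hstack([i[:,60:420] for i in a]))
E
```

```text
[[ 0.6468 -0.0924]
 [ 0.6497 -0.0651]
 [ 0.7088 -0.07  ]
 [ 0.7055 -0.1003]] [ 0.67770246 -0.08197732] [0.02746987 0.05928592 0.03042272]
-6.176388657710847
False False
5.525 [ 0.65114376 -0.07915359  0.07635097] [ 0.65086038 -0.07906133  0.07576537] 0.02918991667209727 [-2.3883307   0.99300724  4.60963731]
```

View pics/i.png

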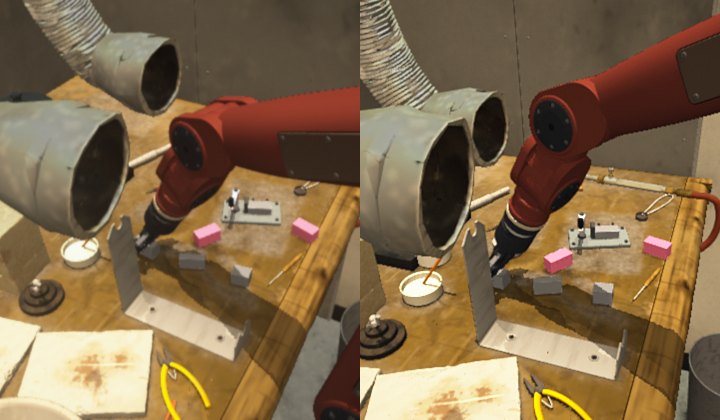

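Gripped, with the jaws stopped at 29 mm on the 30 mm block. Next I'll retreat along the tool axis and carry it to a hover beside the jig for a closer look.

```bash
python3 - <<'E'
from h import *
from plant import robot
m=np.load("grip.npy")
p,e,z=pose([m[0],m[1],.029],-6.2)
robot.line_to(p-.16*z,vel=.2)
o=robot.observe();print(o["time"],o["gripper_width"],o["ft_force"])
J=np.array([.491,-.325]);y=21.5;c,s=np.cos(np.radians(y)),np.sin(np.radians(y))
off=np.array([-.05,.02]);g=J+[c*off[0]-s*off[1],s*off[0]+c*off[1]]
p,e,z=pose([*g,.061+.09],y);print(p,e,robot.ik(p,e))
robot.move_pose(p,e)
cw=robot.get_calibration("wrist");
for n in ["wrist","scene","side"]: cv2.imwrite(f"pics/j_{n}.png",robot.grab_frame(n))
np.save("j.npy",cw,allow_pickle=True)
o=robot.observe();print(o["time"],o["gripper_width"],o["ft_force"],o["tool_pos"],p)
a=[cv2.imread(f"pics/j_{n}.png") for n in("scene","side")]
cv2.imwrite("pics/j.png",np.hstack([i[:,60:460] for i in a]))
E
```

```text
6.575 0.02931529531178293 [-0.05081969 -0.00770295 -3.42561349]
[ 0.41202782 -0.33461224  0.19776537] [180, 30.0, -158.5] [-66.5554213  -13.92559992 -27.74012764  75.06312835  29.98095178
 -87.75488117]
7.8833 0.028554902861496433 [-0.43877561  0.10280172 -3.34566292] [ 0.41276369 -0.33359804  0.19765633] [ 0.41202782 -0.33461224  0.19776537]
```

View pics/j.png

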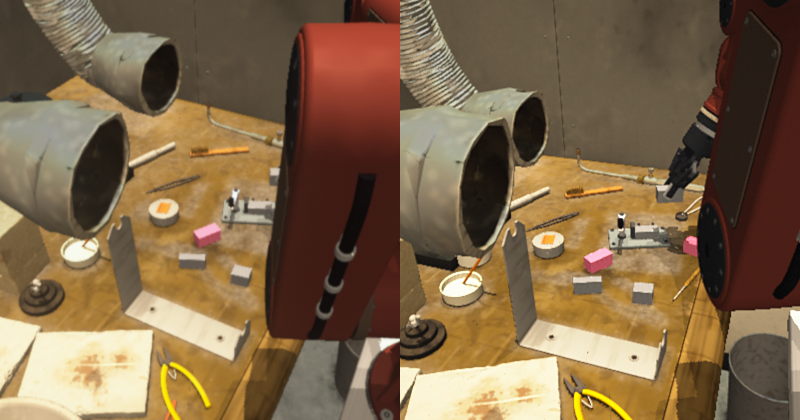

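View pics/j_wrist.png

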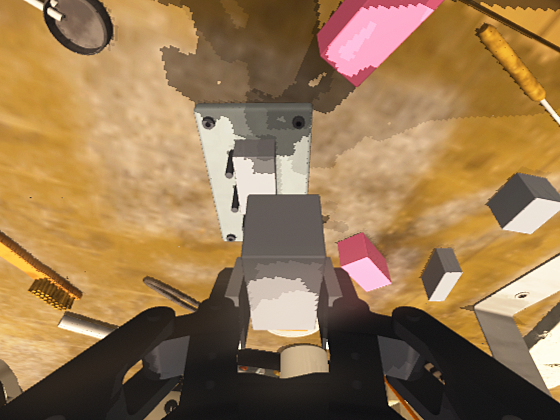

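```bash
python3 - <<'E'
from h import *
a=cv2.imread("pics/j_wrist.png")
crop(a,185,90,140,180,4.4,"pics/k.png");b=cv2.imread("pics/k.png");cv2.imwrite("pics/k.png",b[:600])
E
```

```text
(no output)
```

View pics/k.png

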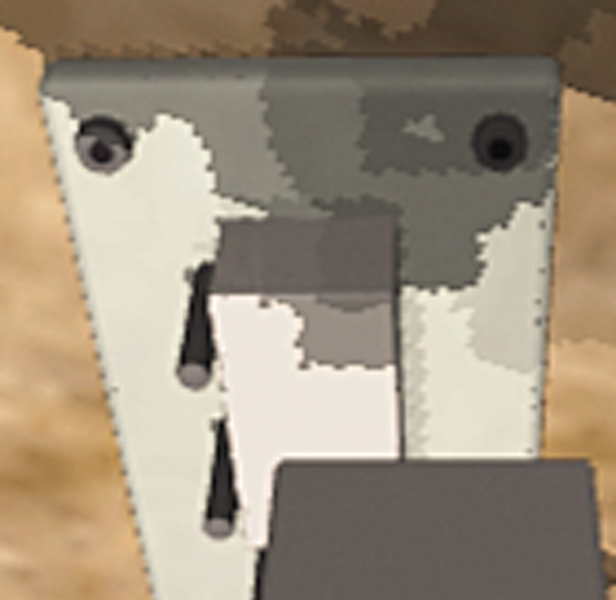

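```bash
python3 - <<'E'
from h import *
c=np.load("j.npy",allow_pickle=True).item()
q=lambda l:[(185-.4+x/4.4,90-.4+y/4.4) for x,y in l]
F=cast(c,q([(207,293),(398,293),(402,458),(250,548)]),.032)[:,:2]
print("face",F.round(4).tolist(),"w",np.linalg.norm(F[1]-F[0]))
ang=lambda v:np.degrees(np.arctan2(v[1],v[0]))
print("yaw -y edge",ang(F[3]-F[0]),"+y edge",ang(F[2]-F[1]),"-x edge",ang(F[1]-F[0])-90)
y=np.radians(21.5)
for yy in (20.5,21.5,22.5):
    y=np.radians(yy);u=np.array([np.cos(y),np.sin(y)]);print(yy,(F[0]+F[1])/2+.03*u)
Pn=cast(c,q([(195,375),(220,525)]),.038)[:,:2];print("pins",Pn,ang(Pn[1]-Pn[0]),np.linalg.norm(Pn[1]-Pn[0]))
B=cast(c,[(246.3,195),(321,195)],.122)[:,:2];print("held bottom",B,np.linalg.norm(B[1]-B[0]),ang(B[1]-B[0])-90,"ctr",B.mean(0)+.03*u)
T=cast(c,[(243,262),(327,262)],.154)[:,:2];print("held top",T,np.linalg.norm(T[1]-T[0]),ang(T[1]-T[0])-90,T.mean(0)+.03*u)
s=np.load("grip.npy")
E
```

```text
face [[0.4685, -0.3504], [0.4574, -0.322], [0.4913, -0.3086], [0.5239, -0.3271]] w 0.030507734447943646
yaw -y edge 22.86589113645387 +y edge 21.632267207483338 -x edge 21.463527524902304
20.5 [ 0.49104484 -0.32573143]
21.5 [ 0.4908572  -0.32524261]
22.5 [ 0.49066106 -0.32475715]
pins [[ 0.48067312 -0.34852271]
 [ 0.51351562 -0.33522185]] 22.047413114015736 0.03543363749753576
held bottom [[ 0.41521552 -0.34901145]
 [ 0.40395328 -0.32034536]] 0.030799072949400288 21.448721261774125 ctr [ 0.43730079 -0.3231979 ]
held top [[ 0.41640805 -0.34739243]
 [ 0.40565222 -0.31996496]] 0.029461061327531637 21.412887042474765 [ 0.43874652 -0.32219819]
```

Both measurements agree: jig centre (0.491,−0.325), yaw about 21.7°, and the held block square to it. Next I'll lower it 22 mm back and 4 mm to the open side, then press.

```bash
cat >> h.py <<'E'
J=np.array([.491,-.325]);YAW=21.7
_y=np.radians(YAW);JR=np.array([[np.cos(_y),-np.sin(_y)],[np.sin(_y),np.cos(_y)]])
def jp(x,y,z):
    "TCP for block centre at jig (x,y), grasp height offset z above seated nominal"
    return pose([*(J+JR@[x,y]),.061+z],YAW)
def injig(o):
    Z=Ro.from_euler("xyz",o["tcp_rot"],degrees=True).as_matrix()[:,2]
    g=o["tool_pos"]+.054*Z; return np.r_[JR.T@(g[:2]-J),g[2]-.061]
def fj(o,f0): 
    d=o["ft_force"]-f0; return np.r_[JR.T@d[:2],d[2]]
E
python3 - <<'E'
from h import *
from plant import robot
p,e,z=jp(-.022,.004,.012)
robot.line_to(p,vel=.12,rotation=e); robot.pause(.3)
o=robot.observe();f0=o["ft_force"];np.save("f0.npy",f0);print(o["time"],f0,(injig(o)*1e3).round(2))
p,e,z=jp(-.022,.004,-.006)
print(robot.line_to(p,vel=.02,guard=6))
zc=injig(robot.observe())[2]
for k in range(10):
    o=robot.observe();f=fj(o,f0);print(round(o["time"],2),f.round(1),(injig(o)*1e3).round(2),(zc*1e3).round(2))
    if f[2]>9: break
    zc-=.0004 if f[2]<6 else .0002
    robot.line_to(jp(-.022,.004,zc)[0],vel=.02); robot.pause(.1)
np.save("zc.npy",zc)
E
```

```text
9.0333 [ 0.15974824  0.25071981 -3.38114767] [-22.08   3.65  12.55]
True
9.64 [ 0.9 -1.3  7.1] [-21.83   3.86   0.61] 0.61
9.99 [-1.  -1.6  4.5] [-21.98   3.79   0.62] 0.41
10.34 [-1.5  0.5  7.8] [-21.91   3.7    0.6 ] 0.01
10.69 [-2.2  0.5 11. ] [-21.86   3.7    0.58] -0.19
```

Pressed at 11 N with the block flat. Now sliding, correcting the press force as it goes.

```bash
python3 - <<'E'
from h import *
from plant import robot
f0=np.load("f0.npy");zc=float(np.load("zc.npy"))
robot.pause(.25)
def step(x,y,g=9,vel=.03):
    global zc
    h=robot.line_to(jp(x,y,zc)[0],vel=vel,guard=g);robot.pause(.05)
    o=robot.observe();f=fj(o,f0);print(round(o["time"],2),h,f.round(1),(injig(o)*1e3).round(2),"cmd",np.round([x*1e3,y*1e3,zc*1e3],2))
    zc-=float(np.clip((10-f[2])*.00009,-.0004,.0004))
    return h,f
for x,y in [(-.019,.004),(-.015,.0035),(-.011,.003),(-.007,.002),(-.005,.002)]:
    h,f=step(x,y)
    if abs(f[0])>8 or abs(f[1])>8: break
np.save("zc.npy",zc)
E
```

```text
11.24 False [ 1.6 -1.6  9. ] [-18.67   3.54   0.58] cmd [-19.     4.    -0.19]
11.57 False [ 1.2 -1.7  8.7] [-14.62   2.94   0.59] cmd [-15.     3.5   -0.28]
11.91 False [ 2.2 -1.9  8.8] [-10.57   2.33   0.58] cmd [-11.    3.   -0.4]
12.24 False [ 1.  -1.2  9.5] [-6.53  1.26  0.59] cmd [-7.   2.  -0.5]
12.54 False [ 0.1 -1.3  9.7] [-4.66  1.23  0.56] cmd [-5.    2.   -0.55]
```

```bash
python3 - <<'E'
from h import *
from plant import robot
f0=np.load("f0.npy");zc=float(np.load("zc.npy"))
def step(x,y,vel=.02):
    global zc
    h=robot.line_to(jp(x,y,zc)[0],vel=vel,guard=12);robot.pause(.05)
    o=robot.observe();f=fj(o,f0);print(round(o["time"],2),h,f.round(1),(injig(o)*1e3).round(2),"cmd",np.round([x*1e3,y*1e3,zc*1e3],2))
    zc-=float(np.clip((10-f[2])*.00009,-.0003,.0003))
    return f
x,y=-.005,.002
for k in range(12):
    y-=.0006;f=step(x,y)
    if f[1]>6: break
for k in range(18):
    x+=.0006;f=step(x,y)
    if f[0]<-7: break
np.save("xyz.npy",[x,y,zc])
for n in ["wrist","side","scene"]: cv2.imwrite(f"pics/l_{n}.png",robot.grab_frame(n))
np.save("l.npy",robot.get_calibration("wrist"),allow_pickle=True)
a=cv2.imread("pics/l_side.png");crop(a,240,180,150,100,5,"pics/l_s.png")
E
```

```text
12.84 False [-0.7  1.2 13.5] [-4.63  0.98  0.58] cmd [-5.    1.4  -0.58]
13.14 False [-0.8  2.1 11.2] [-4.62  0.76  0.59] cmd [-5.    0.8  -0.28]
13.44 False [ 0.   2.  10.9] [-4.62  0.26  0.59] cmd [-5.    0.2  -0.16]
13.74 False [-0.7  2.3 10.7] [-4.6  -0.27  0.61] cmd [-5.   -0.4  -0.09]
14.04 False [-1.4  2.7 11.5] [-4.58 -0.67  0.62] cmd [-5.   -1.   -0.02]
14.34 False [-1.1  5.7 13.3] [-4.55 -0.79  0.62] cmd [-5.   -1.6   0.11]
14.64 False [-2.   7.1 13.5] [-4.57 -0.86  0.62] cmd [-5.   -2.2   0.41]
14.94 False [-3.7  6.6 11.9] [-4.27 -0.86  0.65] cmd [-4.4  -2.2   0.71]
15.24 False [-2.2  6.2 11.2] [-3.79 -0.9   0.67] cmd [-3.8  -2.2   0.88]
15.54 False [-3.3  6.8  8.6] [-3.2  -0.82  0.63] cmd [-3.2  -2.2   0.98]
15.84 False [-4.   5.8 11.3] [-2.58 -0.87  0.63] cmd [-2.6  -2.2   0.85]
16.14 False [-3.2  6.7 10.1] [-2.   -0.84  0.66] cmd [-2.   -2.2   0.97]
16.44 False [-3.1  6.1 10.9] [-1.4  -0.82  0.62] cmd [-1.4  -2.2   0.98]
16.74 False [-2.6  5.1  9.3] [-0.79 -0.8   0.65] cmd [-0.8  -2.2   1.07]
17.04 False [-3.   6.3  9.4] [-0.21 -0.8   0.61] cmd [-0.2 -2.2  1. ]
17.34 False [-6.   7.3 11.5] [ 0.15 -0.83  0.6 ] cmd [ 0.4  -2.2   0.95]
17.64 False [-10.8   8.1  13.2] [ 0.2  -0.88  0.65] cmd [ 1.   -2.2   1.09]
```

View pics/l_s.png

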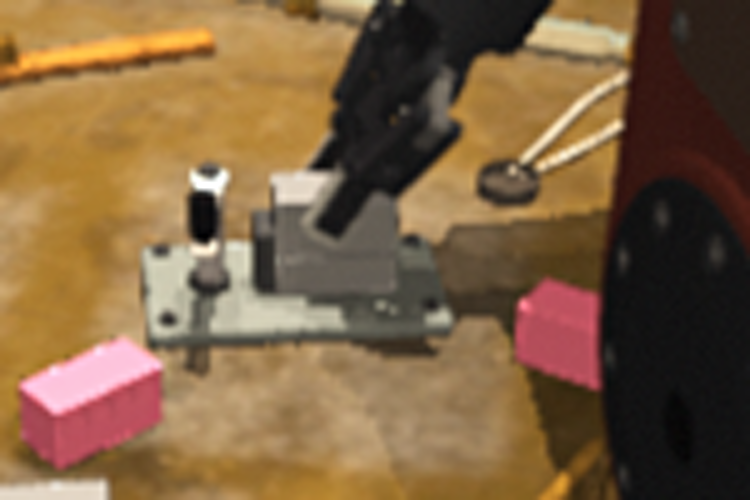

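View pics/l_wrist.png

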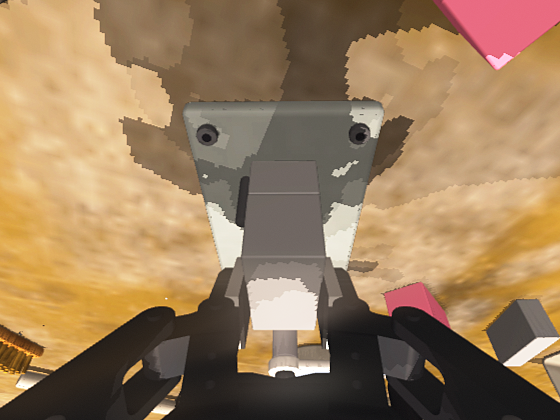

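The side crop shows the block flush on the fixed block and against the stop at crop (262,240). In the wrist view its −x face is continuous with the one below. The contact forces confirm pins (7–8 N) and stop (11 N). I'll ease the preload, open and back away along the tool axis.

```bash
python3 - <<'E'
from h import *
from plant import robot
f0=np.load("f0.npy");x,y,zc=np.load("xyz.npy")
def rel(x,y,z):
    robot.line_to(jp(x,y,z)[0],vel=.02);robot.pause(.1);o=robot.observe();print(round(o["time"],2),fj(o,f0).round(1),(injig(o)*1e3).round(2))
rel(x-.0003,y+.0007,zc+.0004)
rel(x-.0005,y+.001,zc+.0008)
robot.set_gripper(.055);robot.pause(.1)
o=robot.observe();print(round(o["time"],2),o["ft_force"],o["gripper_width"],(injig(o)*1e3).round(2))
Z=Ro.from_euler("xyz",o["tcp_rot"],degrees=True).as_matrix()[:,2]
print(robot.line_to(o["tool_pos"]-.05*Z,vel=.06,guard=8)); robot.line_to(o["tool_pos"]-.13*Z,vel=.15)
robot.pause(.2)
np.save("m.npy",robot.get_calibration("wrist"),allow_pickle=True)
for n in ["wrist","side","scene"]: cv2.imwrite(f"pics/m_{n}.png",robot.grab_frame(n))
print(robot.observe()["time"])
E
```

```text
18.14 [-4.5  2.2  0.5] [ 0.2  -0.62  0.75]
18.49 [-5.5  1.7 -0.7] [ 0.2  -0.63  1.57]
18.97 [-0.08969049 -0.5060605  -0.02391438] 0.05522695809191523 [ 0.65 -1.31  2.5 ]
False
20.9833
```

View pics/m_wrist.png

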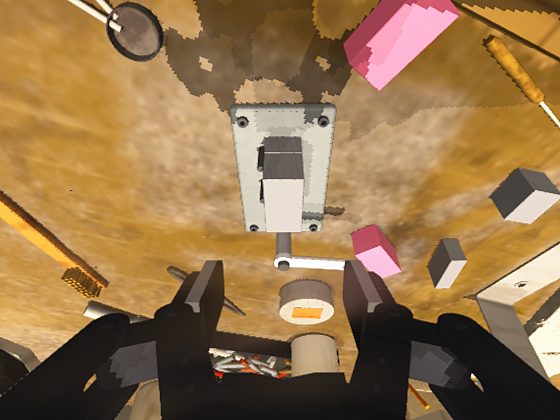

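View pics/m_side.png

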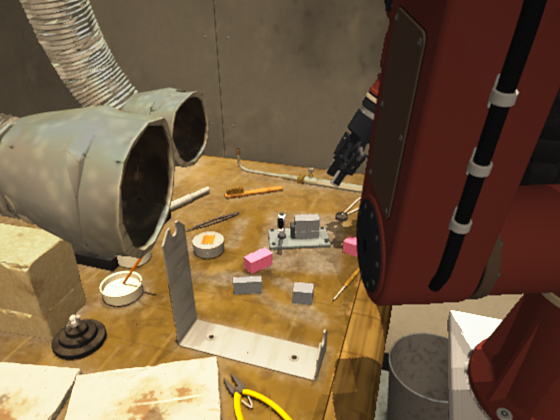

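```bash
python3 - <<'E'
from h import *
a=cv2.imread("pics/m_wrist.png");crop(a,220,95,135,180,4.4,"pics/n.png");b=cv2.imread("pics/n.png");print(b.shape);cv2.imwrite("pics/n.png",b)
a=cv2.imread("pics/m_side.png");crop(a,250,200,100,60,7,"pics/n2.png")
E
```

```text
(792, 594, 3)
```

View pics/n.png

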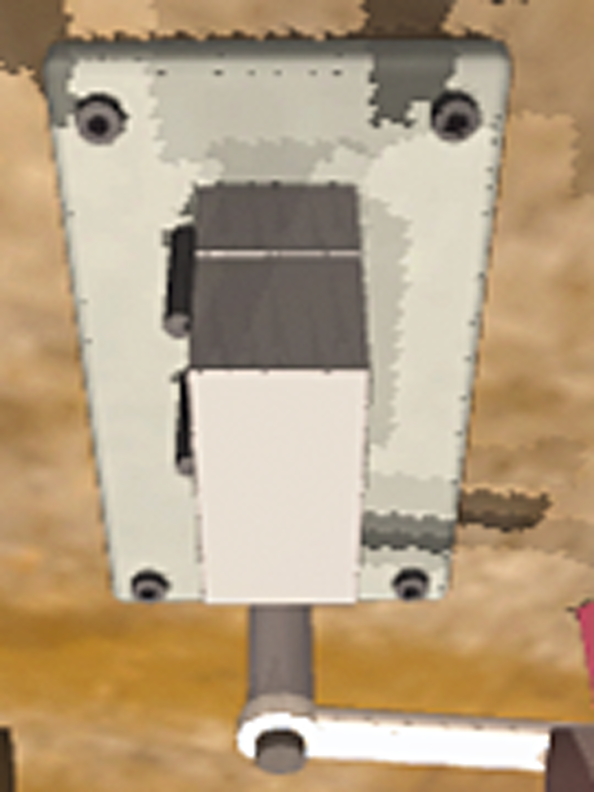

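View pics/n2.png

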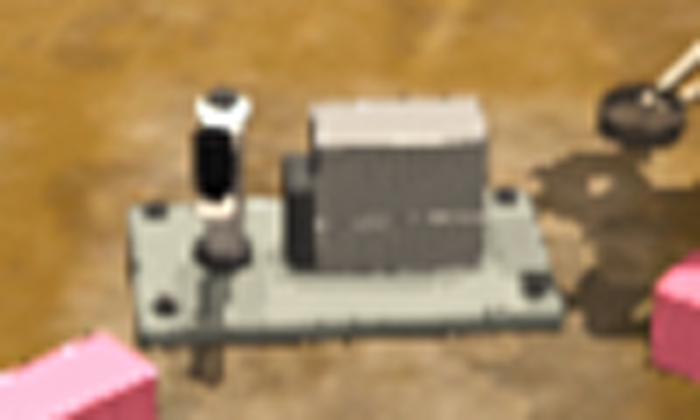

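The wrist crop shows the upper block edge-aligned with the fixed one, with a seam under about 1 mm at crop (275,253). The pins are touching at crop (178,325) and (187,465). Now for the keeper angle.

```bash
python3 - <<'E'
from h import *
from plant import robot
c=np.load("m.npy",allow_pickle=True).item()
q=lambda l:[(220-.4+x/4.4,95-.4+y/4.4) for x,y in l]
T=cast(c,q([(188,369),(370,369),(357,604),(206,603)]),.064)[:,:2]
print("block top in jig",(1e3*(JR.T@(T-J).T).T).round(1).tolist(),(1e3*JR.T@(T.mean(0)-J)).round(2))
A=cast(c,q([(277,738),(548,750)]),.073)[:,:2];v=A[1]-A[0];print("post",A[0],"arm dir",np.degrees(np.arctan2(v[1],v[0])))
post=J+JR@[.062,0];print(post)
cd=np.load("d.npy",allow_pickle=True).item()
K=cast(cd,[(245,232)],.098)[0,:2]-post;print(np.hypot(*K),np.degrees(np.arctan2(K[1],K[0])))
s=robot.get_calibration("side");K=cast(s,[(250+222/7,200+98/7)],.098)[0,:2]-post;print("side",np.hypot(*K),np.degrees(np.arctan2(K[1],K[0])))
for ph in (107,150,201.7,206):
    r=np.radians(ph);k=post+.062*np.array([np.cos(r),np.sin(r)]);print(ph,k,robot.ik([*k,.078+.0726],[180,0,(ph+180)%360-180]))
E
```

```text
block top in jig [[-30.5, -15.1], [-30.4, 14.6], [29.7, 14.9], [29.3, -14.3]] [-0.47  0.01]
post [ 0.54856065 -0.30278319] arm dir 106.99016189667819
[ 0.54860622 -0.3020757 ]
0.06443427313981333 107.42600898986758
side 0.04014721513978608 108.96744448638418
107 [ 0.53047917 -0.24278481] [-37.42735266   4.76367291 -11.68499674  73.55133035   0.
  35.57264734]
150 [ 0.49491264 -0.2710757 ] [-41.98824296   1.46156083 -15.09887516  73.43956401   0.
 -11.98824296]
201.7 [ 0.491 -0.325] [-46.21618532   5.69457497 -10.7012182   73.60420683   0.
 -67.91618532]
206 [ 0.49288099 -0.32925471] [-46.37324675   6.36701441  -9.98475527  73.64823032   0.
 -72.37324675]
```

The block centre reads (−0.5, 0.0) mm in the jig, within tolerance. The keeper sits at φ≈107°, or about 1.65 rad. I'll go over the knob with the tool vertical.

```bash
cat >> h.py <<'E'
POST=J+JR@[.062,0]
def kp(ph,tip,r=.062):
    a=np.radians(ph);k=POST+r*np.array([np.cos(a),np.sin(a)]);return np.r_[k,tip+.0726],[180,0,(ph+180)%360-180]
E
python3 - <<'E'
from h import *
from plant import robot
p,e=kp(107,.17);robot.move_pose(p,e);robot.set_gripper(.045)
np.save("o.npy",robot.get_calibration("wrist"),allow_pickle=True)
cv2.imwrite("pics/o.png",robot.grab_frame("wrist"));o=robot.observe();print(o["time"],o["tool_pos"]-p,o["ft_force"])
E
```

```text
23.1917 [-1.15865397e-04 -1.44364397e-04 -2.52658298e-05] [0.13927021 0.45692267 0.2090549 ]
```

View pics/o.png

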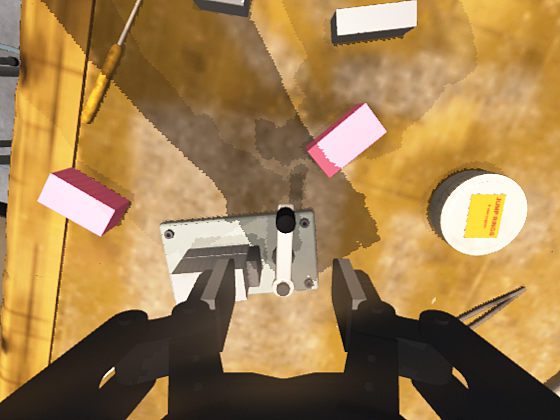

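```bash
python3 - <<'E'
from h import *
from plant import robot
c=np.load("o.npy",allow_pickle=True).item()
K=cast(c,[(286,214)],.098)[0,:2]-POST;ph=np.degrees(np.arctan2(K[1],K[0]));print(np.hypot(*K),ph)
p,e=kp(107,.079)
print(robot.line_to(p,vel=.12,guard=6))
robot.set_gripper(.02)
o=robot.observe();print(o["time"],o["gripper_width"],o["ft_force"],o["tool_pos"]-p)
cv2.imwrite("pics/p.png",robot.grab_frame("wrist"))
E
```

```text
0.06913024831434793 105.278212901151
False
24.4667 0.019781302911611915 [-0.92183088  0.75062971  0.52972557] [ 1.41998266e-04 -7.67876747e-05  3.43321659e-04]
```

View pics/p.png

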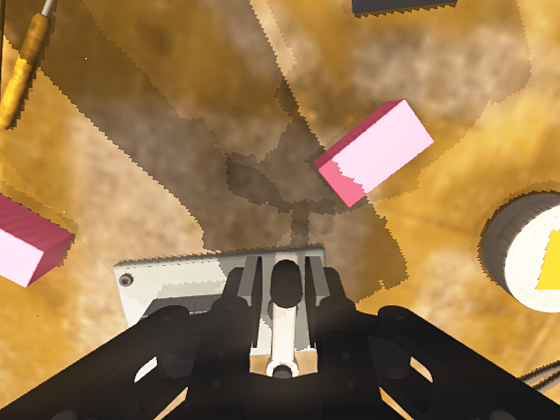

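The knob is caged between the fingers at (287,275), with 3 mm of slack each side. Now sweeping the arc home.

```bash
python3 - <<'E'
from h import *
from plant import robot
f0=robot.observe()["ft_force"]
def st(ph,g=15):
    p,e=kp(ph,.079);h=robot.line_to(p,vel=.08,rotation=e,guard=g)
    o=robot.observe();d=o["ft_force"]-f0;a=np.radians(ph);t=d[1]*np.cos(a)-d[0]*np.sin(a);r=d[0]*np.cos(a)+d[1]*np.sin(a)
    print(ph,h,round(o["time"],2),"tan",round(t,1),"rad",round(r,1),"z",round(d[2],1));return t,h
ok=True
for ph in list(range(115,196,8))+[198,201,203,204.5,206,207.5]:
    t,h=st(ph)
    if h or (ph>197 and t<-7): break
cv2.imwrite("pics/q.png",robot.grab_frame("wrist"));cv2.imwrite("pics/q_side.png",robot.grab_frame("side"))
E
```

```text
115 False 24.81 tan 0.0 rad 0.5 z -0.5
123 False 25.1 tan -0.5 rad 0.6 z -0.3
131 False 25.39 tan -0.2 rad -0.3 z -0.3
139 False 25.68 tan -0.1 rad -1.8 z -0.8
147 False 25.98 tan -0.9 rad -1.0 z -0.6
155 False 26.27 tan 0.1 rad -0.6 z -0.3
163 False 26.56 tan 0.7 rad -0.9 z -0.9
171 False 26.85 tan 1.1 rad -0.9 z -0.1
179 False 27.14 tan -0.1 rad -0.1 z -0.4
187 False 27.43 tan 0.1 rad 0.3 z -0.6
195 False 27.73 tan 0.6 rad -1.6 z -1.1
198 False 27.98 tan 0.0 rad -0.1 z -0.6
201 False 28.23 tan 0.7 rad -0.4 z -0.6
203 False 28.48 tan 0.6 rad 0.0 z -0.4
204.5 False 28.73 tan 0.5 rad 0.3 z -1.6
206 False 28.98 tan -4.9 rad -1.1 z 1.6
207.5 False 29.23 tan -10.3 rad -1.1 z 5.6
```

View pics/q.png

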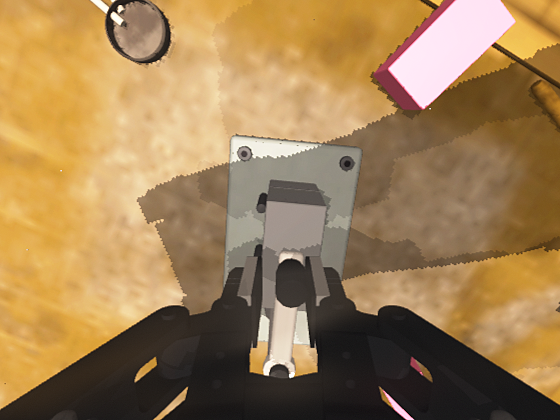

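The stop is felt at 10 N and the arm lies over the stack. I'll back off, lift away and inspect.

```bash
python3 - <<'E'
from h import *
from plant import robot
p,e=kp(204.5,.079);robot.line_to(p,vel=.05,rotation=e)
robot.set_gripper(.034)
p,_=kp(203,.079);robot.line_to(p+[0,0,.1],vel=.12)
o=robot.observe();p=o["tool_pos"];u=JR@[-.05,0]
robot.line_to(p+[u[0],u[1],.03],vel=.15);robot.pause(.3)
np.save("r.npy",robot.get_calibration("wrist"),allow_pickle=True)
for n in ["wrist","side","scene"]: cv2.imwrite(f"pics/r_{n}.png",robot.grab_frame(n))
a=cv2.imread("pics/r_side.png");crop(a,240,180,130,80,6,"pics/r_s.png")
o=robot.observe();print(o["time"],o["ft_force"])
E
```

```text
31.8333 [-0.91305328 -0.31630669 -0.73591925]
```

View pics/r_wrist.png

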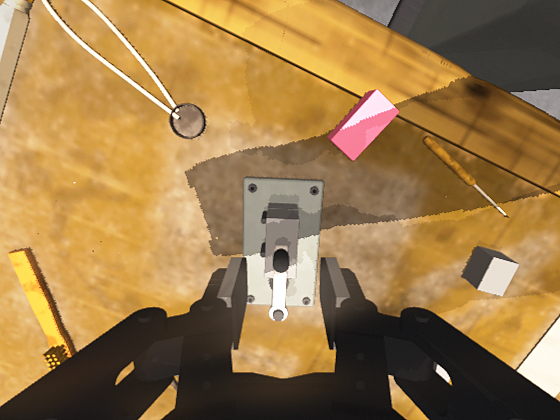

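View pics/r_s.png

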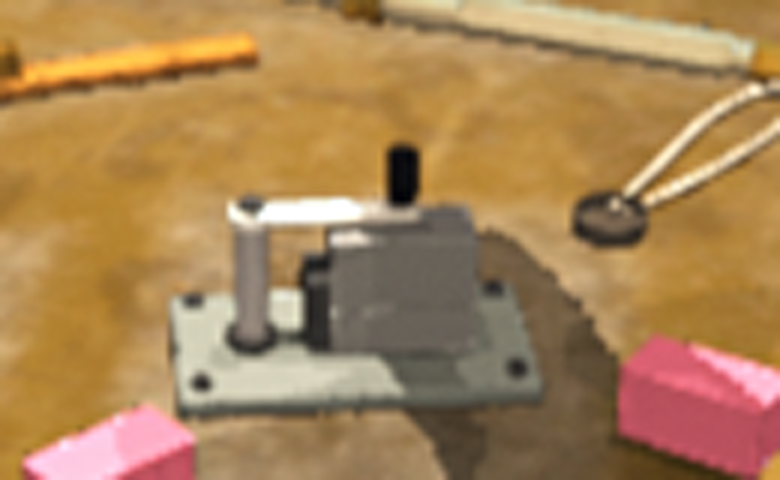

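```bash
python3 - <<'E'
from h import *
c=np.load("r.npy",allow_pickle=True).item()
a=cv2.imread("pics/r_wrist.png");crop(a,235,170,100,155,3.87,"pics/t.png")
A=cast(c,[(278.5,316),(281,256)],.085)[:,:2]
P=cast(c,[(278.5,315)],.076)[0,:2];K=cast(c,[(281,256)],.098)[0,:2];v=K-P
print(P,POST,K,np.hypot(*v),"keeper",np.radians(YAW+180-np.degrees(np.arctan2(v[1],v[0]))%360))
E
```

```text
[ 0.54849448 -0.30139163] [ 0.54860622 -0.3020757 ] [ 0.48303964 -0.32843679] 0.07082214225439729 keeper -0.013087137243844856
```

View pics/t.png

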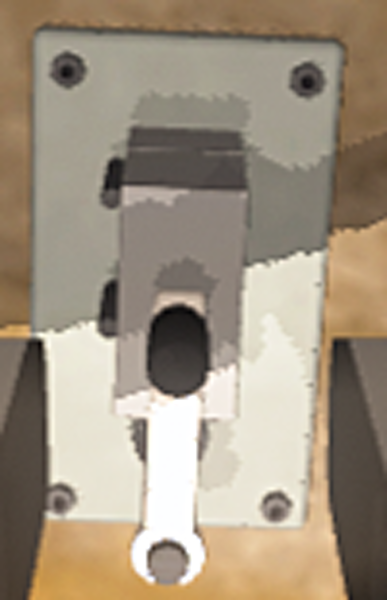

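```bash
python3 - <<'E'
from h import *
from plant import robot
c=np.load("r.npy",allow_pickle=True).item()
q=lambda l:[(235-.4+x/3.87,170-.4+y/3.87) for x,y in l]
ang=lambda v:np.degrees(np.arctan2(v[1],v[0]))
T=cast(c,q([(120,186),(247,191),(238,420),(115,413)]),.064)[:,:2]
j=(1e3*(JR.T@(T-J).T).T);print(j.round(1).tolist(),j.mean(0).round(2),"yaw err",[round(ang(x),1) for x in(j[3]-j[0],j[2]-j[1])],round(ang(j[1]-j[0])-90,1))
E2=cast(c,q([(127,128),(245,131)]),.01)[:,:2];print("fixed lower -x edge yaw",ang(E2[1]-E2[0])-90-YAW)
d=np.load("d.npy",allow_pickle=True).item()
s=robot.get_calibration("scene");a0=cv2.imread("pics/a_scene.png").astype(int);a1=cv2.imread("pics/r_scene.png").astype(int)
for n,(x,y) in (("narrow",(252,261)),("short",(301,275))): print(n,np.abs(a0-a1)[y-12:y+12,x-18:x+18].mean())
E
```

```text
[[-30.1, -15.3], [-30.3, 14.3], [29.0, 15.8], [28.6, -14.5]] [-0.71  0.05] yaw err [np.float64(0.8), np.float64(1.5)] 0.5
fixed lower -x edge yaw 1.3338160409644395
narrow 0.8985339506172839
short 14.061342592592593
```

View pics/r_scene.png

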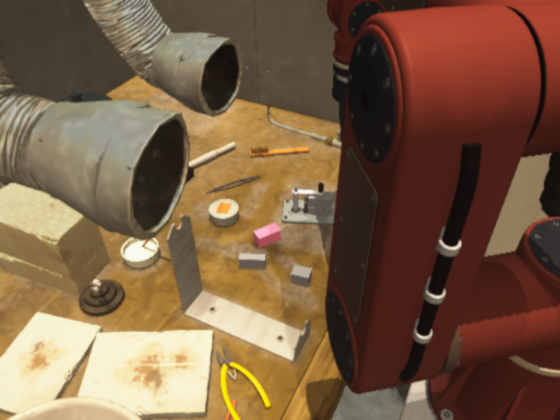

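The short and narrow blocks are still at (301,275) and (252,261); the short one's image difference is only the arm's shadow. The block, yaw and keeper readings are all within limits, so I'm handing in.

```bash
python3 - <<'E'
from plant import robot
robot.job_done();print(robot.observe()["time"])
E
```

```text
the job is handed in; nothing more can be done
the job is handed in; nothing more can be done
```

The matching block is wrung onto the jig with the keeper home. I handed the job in about 32 s into the 64 s limit, and no verdict is reported.

**What I did:**
- **Pick-up:** I took the 60 x 30 mm block with the tool tilted 30°, because a fume hood hangs over it.
- **Placing:** I set it on the fixed face 22 mm back and 4 mm to the open side, and pressed with about 11 N.
- **Sliding:** I slid it face on face under 9–13 N, first against the pins (7–8 N), then against the end stop (11 N). Then I let go and backed away.
- **Keeper:** I caged the knob between the fingers, swung it round until it met its stop at about 10 N, and backed the arm clear.

**Last checks:**
- **Block position:** its centre measured −0.7 mm along and +0.05 mm across, with yaw off by about 0.5–1.5° (limit 3.4°).
- **Keeper:** it measured about −0.01 rad, which is home within measuring error.
- **Other blocks:** the short and narrow blocks look unmoved. The picture around the short one did change (mean difference 14), which I put down to the arm's shadow.

**Doubtful points:**
- **Possible lift:** while easing the preload before release, the tool rose about 0.8 mm with the block still gripped, so the block may have lifted slightly. By the tool's height it stayed below the 3 mm fail band, and the close-ups after release showed it flat.
- **Knob distance:** the images put the knob 64–71 mm from the post instead of 62 mm, probably from picking its tall top at a slant. The sweep followed the specified 62 mm without trouble.

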